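# Make up the setup trays for two machining jobs

## Task

Make up the two job trays from the stock on the bench: in the blue tray put the brass bushing in the white bay, the aluminium V-block in the black bay and the green-handled plug gauge in the yellow bay; in the orange tray put the steel bushing in the white bay and the red-handled plug gauge in the yellow bay. Everything must stand upright, as it does now, flat on the floor of its bay, and be let go. Leave the black hex bolt standing where it is; it belongs to neither job.

Things in the scene. Friction and masses are not known exactly. Their poses are not given: they have to be found in the camera images.
- blue_tray: blue tray with three bays in a row, 226 mm (its y) by 78 mm (its x). Each bay is 70 mm square inside; its coloured floor is 6 mm above the bench, wall and divider tops (4 mm thick) at 16 mm. Fixed to the bench. Origin: centre of the underside, on the bench; z up; the bays lie in a row along its y axis: white floor centred at y = +74 mm, black at y = 0, yellow at y = -74 mm.
- orange_tray: orange tray with two bays in a row, 152 mm (its y) by 78 mm (its x). Each bay is 70 mm square inside; its coloured floor is 6 mm above the bench, wall and divider tops (4 mm thick) at 16 mm. Fixed to the bench. Origin: centre of the underside, on the bench; z up; the bays lie in a row along its y axis: white floor centred at y = +37 mm, yellow at y = -37 mm.
- brass_bushing: brass (yellow metal) flanged bushing standing upright on its flange: flange 44 mm diameter and 8 mm thick at the bottom, barrel 30 mm diameter above it, 52 mm tall in all, about 0.3 kg; the bore is shown by a black disc on top. Origin: centre of the underside; z up along its axis
- steel_bushing: bright steel (grey metal) flanged bushing standing upright on its flange: flange 44 mm diameter and 8 mm thick at the bottom, barrel 30 mm diameter above it, 52 mm tall in all, about 0.3 kg; the bore is shown by a black disc on top. Origin: centre of the underside; z up along its axis
- green_gauge: plug gauge standing on the end of its green plastic handle: handle 32 mm diameter from 0 to 48 mm, then a thin steel pin 16 mm diameter up to 72 mm, about 0.14 kg. Origin: centre of the underside; z up along its axis
- red_gauge: plug gauge standing on the end of its red plastic handle: handle 32 mm diameter from 0 to 48 mm, then a thin steel pin 16 mm diameter up to 72 mm, about 0.14 kg. Origin: centre of the underside; z up along its axis
- v_block: aluminium V-block, 44 mm (its x) by 40 mm (its y), 44 mm tall, about 0.2 kg, with a V groove 20 mm wide and 10 mm deep along its x in the top (groove faces darker grey); grip it across the two flat sides that face its +y and -y (40 mm apart). Origin: centre of the underside; z up
- hex_bolt: black steel hex bolt standing on its head, to be left alone: head 42 mm across corners and 15 mm thick at the bottom, shank 24 mm diameter, 60 mm tall in all. Origin: centre of the underside; z up. Other stock, up to 60 mm wide and tall, may stand about; all stock stands at least 90 mm apart, centre to centre.
Not all that is in view belongs to the job. What is shaped like the v_block but purple is not meant.

How it is judged:
By the outcome, as a careful person would: the job done as asked, in the order asked, and still so for the second after the job is handed in, with the robot touching nothing.
It also fails if it takes over 144 s, if anything falls off the work surface, if the arm or the gripper's body presses on something with over 40 N, if the wrist force passes 120 N, or if a joint passes its speed limit or range.

## Robot

A 6-joint arm with a two-finger parallel gripper is mounted at the origin on the work surface. World frame = base frame: x ahead of the robot, y to its left, z up, the work surface at z = 0. Lengths are in m, angles in degrees, forces in N, time in s.
With the tool pointing down it reaches from about 0.375 to 0.9 m from the base axis. Payload 3.1 kg.
Tool frame: the origin (TCP) lies on the centre line of the jaws, within the pads' length; the fingertips stand 8 mm ahead of it and the grasp point (between the pads) lies 11 mm behind it; z points along the fingers, y is the line along which they close (so a half turn about z gives the same grasp; the last joint's range is limited). The gripper opens to 87 mm and grips with 3 to 60 N. Pads are 19 mm wide; open, the fingers measure 117 mm over their backs; the gripper's body (75 mm by 190 mm) begins 51 mm behind the grasp point.
Start: joints at [66.606, 30.224, 82.088, -0, 67.689, -10.227], TCP at [0.142, 0.609, 0.231] pointing down, gripper open.
Joint ranges: [-176.69, 176.69], [-43.24, 126.21], [12.49, 139.97], [-82, 262], [0, 151.66], [-163.58, 163.58]. Speed limits (degrees/s): [159.86, 159.86, 180, 180, 180, 180].

## Interface

Orientations are given as a 3x3 rotation matrix whose columns are the frame's x, y, z axes.
In Python, from rig import * gives the robot as it stands.
- The arm moves only by the tool step_arm, never from a script. Its argument "targets" is a list of rows, each a list of 5 numbers: the opening, from -1 (shut) to 1 (fully open), then the shift along the world's x, y, z normalised to -1 to 1, where 1 is 0.25 m, then the turn about the world's z normalised to -1 to 1, where 1 is 180 degrees. In form: [[fingers, x, y, z, turn], ...]. A call has 1 to 20 rows; each row is the pose to reach, as a shift and turn from the pose commanded when the call began, turning the shorter way round; what a row does not reach only later rows make up. A row lasts 1/10 s, in which the tool goes at most 50 mm and 8.59 degrees, less where a joint would pass 70% of its speed; a pose out of reach is approached as far as the arm can. A call with a number of a shift or a turn outside -1 to 1 is refused whole. A call with a gripper value outside its range is refused whole. The fingers move at their own pace and stop on an object; the grip force is fixed at half the most. Time passes only in rows, so rows that repeat a pose let the fingers close. It gives the time, the measured TCP pose, the force, the opening and the grip force at its end, in the units of the state.
- read_state(): the state, without advancing time (a new reading comes with each control period).
- capture(name): name is "scene" or "side" or "wrist"; returns a dict with "color" (384x512x3 uint8, red, green, blue), "mtx" (3x3 intrinsics, pixels), "pose" (4x4, takes a point from camera to world coordinates). Camera axes: x right, y down, z forward; pixel columns grow to the right and rows downward; lengths in m; the calibration is good to about 2 mm. A picture is of the moment at which its call begins. There is no depth.
- hand_in(): hands the job in; it is judged then, once.
The state is a dict: "time_s": time; "joint_positions": joint angles; "qvel": joint speeds; "tau": joint torques, N m; "position": TCP position; "tcp_rot": TCP orientation; "force": force on the tool from outside, world axes, zero at the start; "moment": the same for the moment, N m; "opening": opening from 0.0 (shut) to 1.0 (fully open); "grasp_force": force on a finger pad.
Only numpy, scipy, OpenCV 4.12 (cv2) and the standard library are available. Lean on these libraries where they do the work, as an engineer would, in place of code of your own. Each camera call takes 0.05 s, during which the arm holds its last target. There are 200 camera calls.

## Working session

There is one attempt and no reset: what is moved stays moved. The work goes in short steps, Python scripts to look and compute and a tool call to move; the robot and the scene stay as the last step left them, time stands still between calls to the robot, and variables do not carry over. Pictures are saved under pics/ and viewed, at most 14 in all, crops included, and the job is handed in when it is done.

Besides the shell and the picture viewer there is one more tool, called after "Request:" as name(argument=value, ...) on one line, values as JSON. step_arm: Moves the arm, as the interface text tells. Scaled input: -1 to 1 covers 0.25 m each way for a shift and 180 degrees each way for a turn. Its arguments: {"type":"object","properties":{"targets":{"type":"array","items":{"type":"array","items":{"type":"number"}}}},"required":["targets"]}

```bash
mkdir -p pics
cat > h.py <<'E'
from rig import *
import numpy as np, cv2
def ray(c,u,v,z):
    K=np.array(c["mtx"]);T=np.array(c["pose"])
    d=T[:3,:3]@np.linalg.solve(K,[u,v,1.]);o=T[:3,3]
    return o+d*(z-o[2])/d[2]
def proj(c,p):
    K=np.array(c["mtx"]);T=np.array(c["pose"])
    q=K@(T[:3,:3].T@(np.array(p)-T[:3,3]));return q[:2]/q[2]
E
python3 - <<'E'
from h import *
import pickle
ims={n:capture(n) for n in("scene","side","wrist")}
pickle.dump(ims,open("a.pkl","wb"))
for n,c in ims.items():
    cv2.imwrite(f"pics/{n}0.png",cv2.resize(c["color"][:,:,::-1],(800,600),interpolation=cv2.INTER_CUBIC)); print(n,np.round(c["pose"],3).tolist())
print(read_state())
E
```

```text
scene [[0.536, 0.518, -0.667, 1.15], [0.844, -0.306, 0.441, -0.424], [0.025, -0.799, -0.601, 0.614], [0.0, 0.0, 0.0, 1.0]]
side [[0.858, -0.388, 0.337, 0.157], [-0.514, -0.636, 0.576, -0.61], [-0.01, -0.667, -0.745, 0.8], [0.0, 0.0, 0.0, 1.0]]
wrist [[0.226, 0.934, 0.276, 0.065], [0.974, -0.216, -0.066, 0.625], [-0.001, 0.284, -0.959, 0.383], [0.0, 0.0, 0.0, 1.0]]
{'time_s': 0.15, 'joint_positions': array([ 6.66058960e+01,  3.02674646e+01,  8.21377952e+01,  1.92232823e-05,
        6.76896507e+01, -1.02237059e+01]), 'qvel': array([ 0.10478876, -0.10890873, -0.24453501,  0.0427421 , -0.01733039,
        0.00611975]), 'tau': array([ 9.40542741e-04, -4.40430808e+01, -1.76843226e+01,  6.33438444e-02,
        5.52622578e-02, -7.31354476e-05]), 'position': array([0.14212283, 0.60807879, 0.22979815]), 'tcp_rot': array([[-9.73696624e-01,  2.27847429e-01, -6.58004361e-04],
       [ 2.27848189e-01,  9.73695482e-01, -1.52020602e-03],
       [ 2.94320842e-04, -1.63014457e-03, -9.99998628e-01]]), 'force': array([-0.24243368,  0.39074843, -0.73277496]), 'moment': array([ 0.03910373, -0.01701918,  0.00924038]), 'grasp_force': 0.0, 'opening': 1.0013550961991877}
```

View pics/scene0.png

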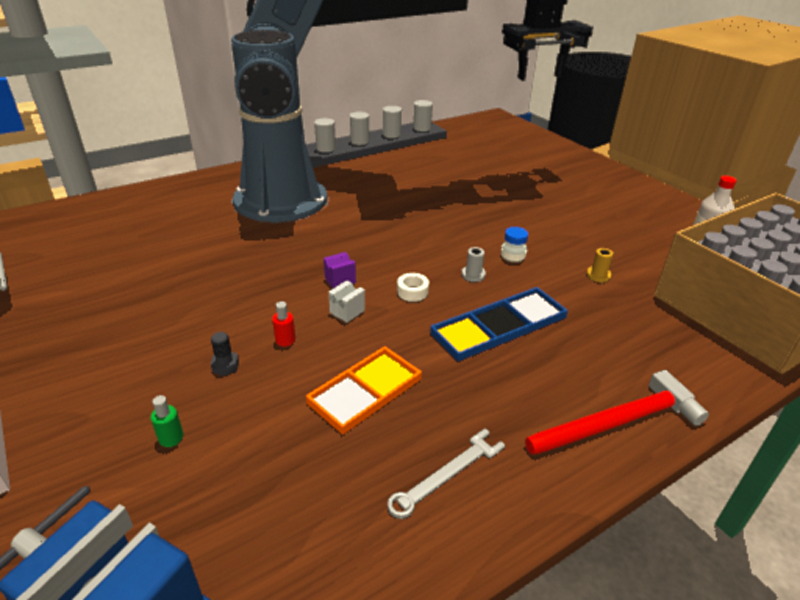

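View pics/side0.png

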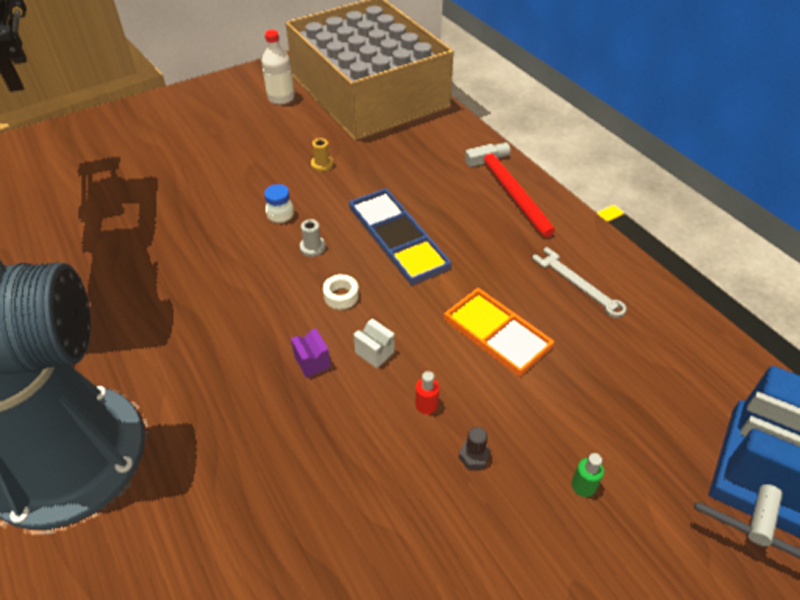

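Scene picture (800x600 px) shows these candidates:
- **Brass bushing:** (600,265), the only yellow metal part.
- **Steel bushing:** (474,265). The jar (515,245) and the white ring (413,288) could be mistaken for it.
- **V-block:** grey at (347,302). The purple one at (340,270) is the decoy.
- **Red gauge:** (284,328). The hammer handle and bottle cap are also red.
- **Green gauge:** (167,425).
- **Bolt:** (224,355), to be left alone.
- **Trays:** blue tray at (500,322), orange tray at (365,388).

The side view shows the same things: brass (321,155), steel (311,238), V-block (375,343), red (427,393), green (588,475) and bolt (476,448).

Run:
```python
from h import *
import pickle
ims=pickle.load(open("a.pkl","rb"))
S=1.5625
rois={"brass":((600,265),(321,155)),"steel":((474,265),(311,238)),"vblock":((347,302),(375,343)),"red":((284,328),(427,393)),"green":((167,425),(588,475)),"bolt":((224,355),(476,448)),"purple":((340,270),(311,352)),"ring":((413,288),(341,291)),"jar":((515,245),(279,204)),
"b_white":((536,307),(380,209)),"b_yel":((465,334),(420,258)),"o_white":((345,400),(518,343)),"o_yel":((384,375),(481,316))}
def mask(n,hsv):
    h,s,v=[hsv[...,i].astype(int) for i in range(3)]
    if n=="brass": return (h>17)&(h<30)&(s>120)&(v>80)
    if n in("steel","vblock","ring"): return (s<60)&(v>70)
    if n=="jar": return ((s<80)&(v>110))|((h>100)&(h<130)&(s>120))
    if n=="red": return ((h<4)|(h>176))&(s>200)&(v>100)
    if n=="green": return (h>45)&(h<80)&(s>100)
    if n=="purple": return (h>130)&(h<160)&(s>100)
    if n=="bolt": return (s<90)&(v<75)
    if n.endswith("white"): return (s<40)&(v>180)
    return (h>24)&(h<34)&(s>180)&(v>150)
for n,(a,b) in rois.items():
    cs=[];bb=[]
    for cam,p in(("scene",a),("side",b)):
        c=ims[cam];hsv=cv2.cvtColor(c["color"],cv2.COLOR_RGB2HSV)
        m=mask(n,hsv).astype(np.uint8)
        k,l,st,ce=cv2.connectedComponentsWithStats(m)
        x,y=p[0]/S,p[1]/S
        ok=[i for i in range(1,k) if st[i,4]>12]
        i=min(ok,key=lambda i:np.hypot(*(ce[i]-[x,y])))
        cs.append(ce[i]);bb.append(st[i].tolist())
    Ps=[]
    for cam in("scene","side"):
        c=ims[cam];T=np.array(c["pose"]);Ps.append(np.array(c["mtx"])@np.linalg.inv(T)[:3])
    X=cv2.triangulatePoints(Ps[0],Ps[1],cs[0],cs[1]);X=(X[:3]/X[3]).ravel()
    e=[np.linalg.norm(proj(ims[q],X)-cc) for q,cc in zip(("scene","side"),cs)]
    print(n,np.round(X*1000,1),"err",np.round(e,1),np.round(cs[0]),bb[0][2:],np.round(cs[1]),bb[1][2:])
crop=np.hstack([cv2.resize(ims["scene"]["color"][140:260,150:310],(480,360),interpolation=cv2.INTER_CUBIC),cv2.resize(ims["scene"]["color"][135:215,360:430],(315,360),interpolation=cv2.INTER_CUBIC)])
cv2.imwrite("pics/crop1.png",crop[:,:,::-1])
```

```text
brass [586.5 391.6  21.7] err [0.3 0.2] [384. 170.] [16, 22, 230] [205. 100.] [14, 21, 204]
steel [464.6 188.7  19.9] err [0. 0.] [303. 170.] [14, 21, 217] [199. 153.] [16, 23, 246]
vblock [443.  -66.7  23.4] err [0.2 0.1] [221. 192.] [22, 26, 438] [239. 219.] [25, 31, 521]
red [ 457.9 -186.8   19.2] err [0.3 0.3] [181. 211.] [14, 22, 221] [273. 255.] [15, 22, 213]
green [ 564.  -394.9   19.6] err [0.3 0.3] [107. 274.] [21, 27, 351] [375. 307.] [20, 25, 287]
bolt [ 469.8 -292.8   17.1] err [2.1 1.9] [142. 229.] [17, 26, 273] [307. 291.] [15, 10, 64]
purple [353.8 -34.7  24.5] err [0.2 0.2] [217. 172.] [21, 22, 335] [199. 226.] [25, 31, 496]
ring [452.5  60.1  21.3] err [0.2 0.1] [264. 181.] [19, 12, 114] [217. 184.] [22, 17, 194]
jar [452.3 297.1  29.1] err [0.3 0.2] [329. 156.] [17, 23, 297] [178. 130.] [18, 25, 349]
b_white [607.6 207.9  10.2] err [0.1 0.1] [342. 197.] [31, 18, 299] [241. 134.] [29, 19, 326]
b_yel [603.   60.1  11.2] err [0.1 0.1] [297. 214.] [32, 20, 352] [268. 165.] [31, 21, 374]
o_white [ 630.9 -170.    10.3] err [0.2 0.1] [221. 255.] [39, 29, 566] [330. 219.] [36, 30, 565]
o_yel [614.8 -98.1  10.3] err [0.1 0.1] [245. 239.] [36, 26, 493] [307. 202.] [35, 28, 526]
```

View pics/crop1.png

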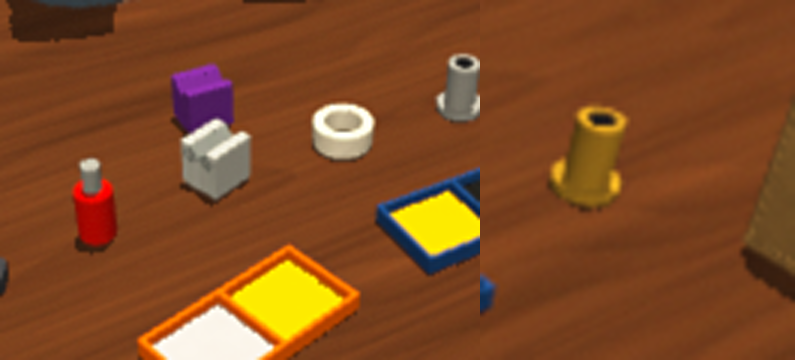

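The crop confirms the grey V-block (purple behind it), the red gauge, the white ring, the steel bushing with its flange and the brass bushing. The heights and the bay spacings (148 and 74 mm) agree with the given sizes. Before moving I'll check the crate and bottle near the brass.

Run:
```python
from h import *
import pickle
i=pickle.load(open("a.pkl","rb"));c=i["side"];d=i["scene"]
for n,u,v in(("boxL",357,137),("boxR",450,103),("bottle",282,100)): print(n,ray(c,u/1.5625,v/1.5625,0).round(3))
print("sceneboxL",ray(d,660/1.5625,298/1.5625,0).round(3))
def tri(a,b):
    P=[np.array(q["mtx"])@np.linalg.inv(np.array(q["pose"]))[:3] for q in(d,c)]
    X=cv2.triangulatePoints(P[0],P[1],np.array(a)/1.5625,np.array(b)/1.5625);return (X[:3]/X[3]).ravel().round(3)
print("boxtop near",tri((680.,234.),(353.,76.)),"bottlecap",tri((727.,183.),(272.,36.)))
```

```text
boxL [0.693 0.439 0.   ]
boxR [0.93  0.444 0.   ]
bottle [0.619 0.651 0.   ]
sceneboxL [0.694 0.435 0.   ]
boxtop near [0.69  0.435 0.136] bottlecap [0.622 0.661 0.142]
```

Request:
step_arm(targets=[[0.4,0.11,-0.06,0,-0.0475],[0.4,0.22,-0.12,0,-0.095],[0.4,0.33,-0.17,0,-0.1425],[0.4,0.44,-0.22,0,-0.19],[0.4,0.55,-0.27,0,-0.2375],[0.4,0.66,-0.32,0,-0.285],[0.4,0.77,-0.37,0,-0.3325],[0.4,0.88,-0.42,0,-0.38],[0.4,0.978,-0.47,0,-0.4267],[0.4,0.978,-0.47,0,-0.4267],[0.4,0.978,-0.47,0,-0.4267]])

```text
time_s: 1.25
position: [0.3869, 0.4906, 0.2301]
tcp_rot: [[-0.0, 1.0, -0.001], [1.0, 0.0, -0.0], [-0.0, -0.001, -1.0]]
force: [-0.3, 0.2, 0.5]
opening: 0.699
grasp_force: 0.0
```

Crate corner is at (0.69, 0.435) and 0.136 m high, so I'll grip the brass with the jaws closing along world y to keep the gripper body clear.

Request:
step_arm(targets=[[0.4,0.2,-0.1,0,0.0475],[0.4,0.36,-0.18,0,0.095],[0.4,0.52,-0.26,0,0.1425],[0.4,0.66,-0.33,0,0.19],[0.4,0.8,-0.4,0,0.2375],[0.4,0.8,-0.4,0,0.285],[0.4,0.8,-0.4,0,0.3325],[0.4,0.8,-0.4,0,0.38],[0.4,0.8,-0.4,0,0.4275],[0.4,0.8,-0.4,0,0.475],[0.4,0.8,-0.4,0,0.5],[0.4,0.8,-0.4,0,0.5],[0.4,0.8,-0.4,0,0.5]])

```text
time_s: 2.55
position: [0.5858, 0.3919, 0.2304]
tcp_rot: [[-1.0, -0.001, -0.001], [-0.001, 1.0, -0.0], [0.001, -0.0, -1.0]]
force: [-0.5, 0.1, 0.3]
opening: 0.698
grasp_force: 0.0
```

```bash
cat >> h.py <<'E'
def look(tag):
    c=capture("wrist");cv2.imwrite(f"pics/{tag}.png",c["color"][:,:,::-1]);return c
def comps(c,m,amin=200):
    k,l,st,ce=cv2.connectedComponentsWithStats(m.astype(np.uint8))
    return [(ce[i],st[i].tolist(),l==i) for i in range(1,k) if st[i,4]>amin]
E
python3 - <<'E'
from h import *
c=look("w1");hsv=cv2.cvtColor(c["color"],cv2.COLOR_RGB2HSV);h,s,v=[hsv[...,i].astype(int) for i in range(3)]
print(read_state()["position"])
print("brass pix expected",proj(c,[.5865,.3916,.052]))
for ce,st,_ in comps(c,(h>17)&(h<30)&(s>120)&(v>60)): print("brass",ce,st,ray(c,*ce,.04).round(4))
for ce,st,_ in comps(c,(v<40),60): print("dark",ce,st,ray(c,*ce,.052).round(4))
E
```

```text
[0.58604296 0.39174249 0.23043895]
brass pix expected [256.41189102 174.1940373 ]
brass [126.05793451 280.7581864 ] [119, 254, 20, 57, 397] [0.7202 0.2366 0.04  ]
brass [385.96438356 279.51780822] [375, 254, 19, 57, 365] [0.7179 0.5462 0.04  ]
brass [356.74895715 334.39078498] [172, 323, 340, 20, 5274] [0.7963 0.5184 0.04  ]
dark [172.64795918 250.03571429] [156, 227, 33, 39, 196] [0.6737 0.2983 0.052 ]
dark [330.62857143 236.1       ] [325, 227, 14, 20, 70] [0.6564 0.4736 0.052 ]
dark [344.79365079 258.93650794] [339, 252, 13, 14, 63] [0.6843 0.4914 0.052 ]
dark [156.41065089 318.5443787 ] [145, 299, 25, 44, 845] [0.7639 0.2726 0.052 ]
dark [355.61176471 312.36302521] [344, 299, 25, 28, 595] [0.7548 0.5098 0.052 ]
dark [  1.74683544 334.60759494] [0, 322, 7, 21, 79] [0.7873 0.0829 0.052 ]
```

View pics/w1.png

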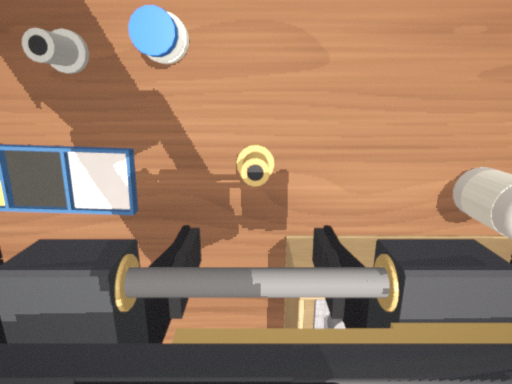

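Wrist picture: the bore is at (256,173) against an expected (256,174), so the triangulation is good to about 1 mm. The blue tray's end shows at (135,147)–(135,213). Grasp now.

Request:
step_arm(targets=[[0.4,0,0,-0.2,0],[0.4,0,0,-0.4,0],[0.4,0,0,-0.6,0],[0.4,0,0,-0.72,0],[0.4,0,0,-0.8,0],[0.4,0,0,-0.828,0],[0.4,0,0,-0.828,0],[-1,0,0,-0.828,0],[-1,0,0,-0.828,0],[-1,0,0,-0.828,0],[-1,0,0,-0.828,0],[-1,0,0,-0.828,0],[-1,0,0,-0.828,0],[-1,0,0,-0.828,0],[-1,0,0,-0.75,0],[-1,0,0,-0.6,0],[-1,0,0,-0.4,0],[-1,0,0,-0.2,0],[-1,0,0,0,0],[-1,0,0,0,0]])

```text
time_s: 4.6
position: [0.5911, 0.3934, 0.2393]
tcp_rot: [[-1.0, -0.001, 0.015], [-0.001, 1.0, 0.008], [-0.015, 0.008, -1.0]]
force: [1.0, 0.1, -2.3]
opening: 0.335
grasp_force: 30.0
```

Run:
```python
from h import *
c=look("w2");hsv=cv2.cvtColor(c["color"],cv2.COLOR_RGB2HSV);h,s,v=[hsv[...,i].astype(int) for i in range(3)]
print(read_state()["position"])
m=(h>100)&(h<120)&(s>150)&(v>60)
for ce,st,mm in comps(c,m):
    print("blue",ce,st)
    if st[0]<5:
        p=cv2.findNonZero(mm.astype(np.uint8)); hull=cv2.convexHull(p); q=cv2.approxPolyDP(hull,3,True)[:,0]
        for a in q: print(a,ray(c,*a,.016).round(4))
for n,u,v_ in(("c1",135.5,147.5),("c2",135.5,214)): print(n,ray(c,u,v_,.016).round(4))
```

```text
[0.58888849 0.39233385 0.23484457]
c1 [0.5746 0.2557 0.016 ]
c2 [0.6566 0.2469 0.016 ]
```

Request:
step_arm(targets=[[-1,0.01,-0.1,0,-0.0475],[-1,0.02,-0.25,0,-0.095],[-1,0.03,-0.4,0,-0.1425],[-1,0.04,-0.55,0,-0.19],[-1,0.05,-0.7,0,-0.2375],[-1,0.06,-0.85,0,-0.285],[-1,0.072,-1,0,-0.3325],[-1,0.072,-1,0,-0.38],[-1,0.072,-1,0,-0.4275],[-1,0.072,-1,0,-0.475],[-1,0.072,-1,0,-0.5],[-1,0.072,-1,0,-0.5],[-1,0.072,-1,0,-0.5],[-1,0.072,-1,0,-0.5]])

```text
time_s: 6.05
position: [0.6041, 0.1411, 0.2292]
tcp_rot: [[-0.002, 1.0, -0.003], [1.0, 0.002, -0.0], [-0.0, -0.003, -1.0]]
force: [1.0, -0.5, -3.4]
opening: 0.337
grasp_force: 30.0
```

Run:
```python
from h import *
import pickle
c=look("w3");pickle.dump(c,open("w3.pkl","wb"))
hsv=cv2.cvtColor(c["color"],cv2.COLOR_RGB2HSV);h,s,v=[hsv[...,i].astype(int) for i in range(3)]
print(read_state()["position"])
for n,m in (("white",(s<60)&(v>170)),("yel",(h>24)&(h<34)&(s>180)&(v>120)),("blue",(h>100)&(h<120)&(s>130))):
  for ce,st,mm in comps(c,m,300): print(n,ce.round(),st,ray(c,*ce,.006 if n!="blue" else .016).round(4))
```

```text
[0.60432035 0.14112246 0.22963194]
white [119.  24.] [91, 0, 43, 42, 754] [0.4588 0.2881 0.006 ]
white [494.  74.] [474, 59, 38, 33, 969] [0.8594 0.2395 0.006 ]
white [259. 105.] [227, 71, 67, 68, 4242] [0.6054 0.207  0.006 ]
white [127. 123.] [102, 103, 51, 40, 1013] [0.4561 0.1863 0.006 ]
white [132. 222.] [106, 206, 52, 33, 1067] [0.4489 0.0655 0.006 ]
white [ 34. 286.] [7, 279, 52, 16, 681] [ 0.3109 -0.0249  0.006 ]
white [257. 286.] [189, 278, 137, 17, 2310] [ 0.6036 -0.0235  0.006 ]
white [483. 286.] [454, 279, 58, 15, 793] [ 0.8992 -0.0224  0.006 ]
blue [92. 15.] [65, 0, 52, 33, 492] [0.4361 0.2937 0.016 ]
```

View pics/w3.png

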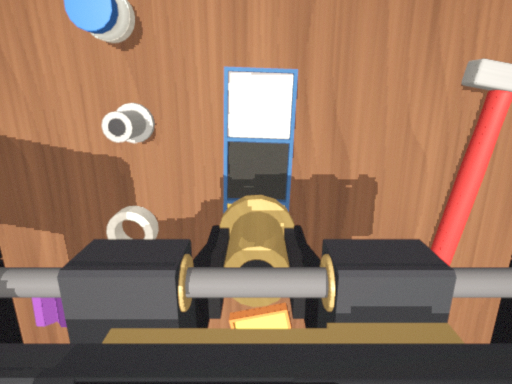

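Picture: the white bay floor spans (228–294, 72–139). Its centroid gives (0.605, 0.207), and the square size fits. Placing the brass.

Request:
step_arm(targets=[[-1,0.004,0.13,0,0],[-1,0.004,0.262,0,0],[-1,0.004,0.262,-0.15,0],[-1,0.004,0.262,-0.3,0],[-1,0.004,0.262,-0.45,0],[-1,0.004,0.262,-0.6,0],[-1,0.004,0.262,-0.7,0],[-1,0.004,0.262,-0.76,0],[-1,0.004,0.262,-0.785,0],[-1,0.004,0.262,-0.8,0],[-1,0.004,0.262,-0.802,0],[-1,0.004,0.262,-0.802,0],[0.1,0.004,0.262,-0.802,0],[0.1,0.004,0.262,-0.802,0],[0.1,0.004,0.262,-0.802,0],[0.1,0.004,0.262,-0.802,0],[0.1,0.004,0.262,-0.6,0],[0.1,0.004,0.262,-0.4,0],[0.1,0.004,0.262,-0.2,0],[0.1,0.004,0.262,0,0]])

```text
time_s: 8.1
position: [0.6055, 0.2065, 0.232]
tcp_rot: [[-0.0, 1.0, -0.0], [1.0, 0.0, 0.0], [0.0, -0.0, -1.0]]
force: [0.9, -0.2, -1.3]
opening: 0.549
grasp_force: 0.0
```

Request:
step_arm(targets=[[0.4,-0.1,-0.16,0,0],[0.4,-0.2,-0.32,0,0],[0.4,-0.3,-0.48,0,0],[0.4,-0.4,-0.64,0,0],[0.4,-0.52,-0.82,0,0],[0.4,-0.65,-1,0,0],[0.4,-0.65,-1,0,0],[0.4,-0.65,-1,0,0]])

```text
time_s: 8.9
position: [0.4427, -0.0445, 0.2304]
tcp_rot: [[0.003, 1.0, 0.001], [1.0, -0.003, 0.0], [0.0, 0.001, -1.0]]
force: [0.3, 0.0, -0.9]
opening: 0.701
grasp_force: 0.0
```

Run:
```python
from h import *
import pickle
c=look("w4");pickle.dump(c,open("w4.pkl","wb"))
hsv=cv2.cvtColor(c["color"],cv2.COLOR_RGB2HSV);h,s,v=[hsv[...,i].astype(int) for i in range(3)]
print(read_state()["position"],proj(c,[.443,-.0667,.044]))
for ce,st,mm in comps(c,(s<60)&(v>70),300): print(ce.round(),st,ray(c,*ce,.044).round(4))
```

```text
[ 0.44377329 -0.04372218  0.23047577] [257.74060142 189.80009597]
[265.  67.] [238, 39, 55, 58, 1573] [0.4504 0.0582 0.044 ]
[255. 186.] [232, 159, 48, 56, 1752] [ 0.4403 -0.0629  0.044 ]
[261. 284.] [124, 269, 265, 39, 6866] [ 0.4471 -0.1822  0.044 ]
```

View pics/w4.png

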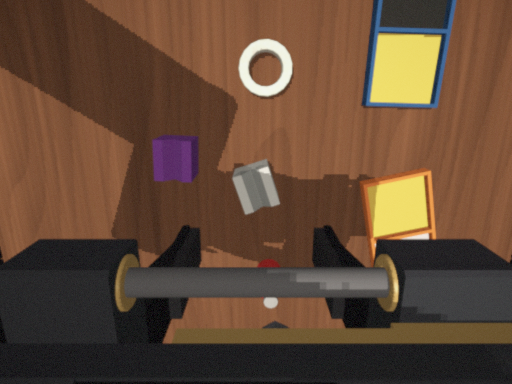

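Run:
```python
from h import *
import pickle
c=pickle.load(open("w4.pkl","rb"));im=c["color"]
hsv=cv2.cvtColor(im,cv2.COLOR_RGB2HSV);s,v=hsv[...,1].astype(int),hsv[...,2].astype(int)
m=((s<60)&(v>70)).astype(np.uint8);m[:150]=0;m[225:]=0;m[:,:220]=0;m[:,295:]=0
q=cv2.approxPolyDP(cv2.convexHull(cv2.findNonZero(m)),2.5,True)[:,0]
for a in q: print(a,ray(c,*a,.044).round(4)[:2])
g=cv2.cvtColor(im,cv2.COLOR_RGB2GRAY)
seg=cv2.createLineSegmentDetector().detect(g)[0][:,0]
for l in seg:
    if l[[0,2]].min()>225 and l[[0,2]].max()<290 and l[[1,3]].min()>152 and l[[1,3]].max()<222 and np.hypot(l[2]-l[0],l[3]-l[1])>14:
        a,b=ray(c,l[0],l[1],.044),ray(c,l[2],l[3],.044);print(l.round(),"ang",np.degrees(np.arctan2(b[1]-a[1],b[0]-a[0])).round(1)%180,"len",np.linalg.norm(b-a).round(4))
cv2.imwrite("pics/w4c.png",cv2.resize(im[145:230,215:300],(595,595),interpolation=cv2.INTER_CUBIC)[:,:,::-1])
```

```text
[279 203] [ 0.4663 -0.0818]
[246 214] [ 0.43   -0.0946]
[232 178] [ 0.4155 -0.0535]
[235 169] [ 0.4189 -0.0437]
[266 159] [ 0.4517 -0.033 ]
[279. 202. 266. 160.] ang 107.5 len 0.0496
[232. 178. 244. 214.] ang 107.9 len 0.0433
[245. 215. 265. 205.] ang 28.8 len 0.0244
[260. 174. 270. 205.] ang 108.1 len 0.036
[253. 209. 241. 177.] ang 108.2 len 0.0392
[266. 158. 247. 164.] ang 18.19999999999999 len 0.0209
```

View pics/w4c.png

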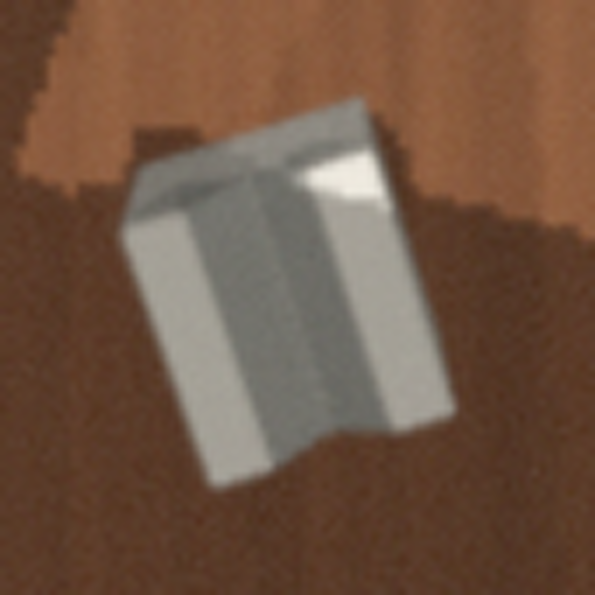

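Crop: the top-face corners give a centre of (0.4415, -0.068) with the groove at 108°, so I turn the jaws +18°.

Request:
step_arm(targets=[[0.4,-0.006,-0.1,0,0.045],[0.4,-0.006,-0.1,-0.1,0.09],[0.4,-0.006,-0.1,-0.3,0.1],[0.4,-0.006,-0.1,-0.5,0.1],[0.4,-0.006,-0.1,-0.65,0.1],[0.4,-0.006,-0.1,-0.76,0.1],[0.4,-0.006,-0.1,-0.815,0.1],[0.4,-0.006,-0.1,-0.828,0.1],[0.4,-0.006,-0.1,-0.828,0.1],[-1,-0.006,-0.1,-0.828,0.1],[-1,-0.006,-0.1,-0.828,0.1],[-1,-0.006,-0.1,-0.828,0.1],[-1,-0.006,-0.1,-0.828,0.1],[-1,-0.006,-0.1,-0.828,0.1],[-1,-0.006,-0.1,-0.828,0.1],[-1,-0.006,-0.1,-0.75,0.1],[-1,-0.006,-0.1,-0.6,0.1],[-1,-0.006,-0.1,-0.4,0.1],[-1,-0.006,-0.1,-0.2,0.1],[-1,-0.006,-0.1,0,0.1]])

```text
time_s: 10.95
position: [0.4407, -0.0681, 0.2317]
tcp_rot: [[-0.309, 0.951, -0.001], [0.951, 0.309, 0.001], [0.001, -0.001, -1.0]]
force: [0.8, -0.0, -2.3]
opening: 0.461
grasp_force: 30.0
```

Request:
step_arm(targets=[[-1,0.1,0.12,0,-0.04],[-1,0.22,0.27,0,-0.08],[-1,0.34,0.42,0,-0.11],[-1,0.46,0.57,0,-0.11],[-1,0.56,0.7,0,-0.11],[-1,0.646,0.804,0,-0.11],[-1,0.646,0.804,0,-0.11],[-1,0.646,0.804,-0.15,-0.11],[-1,0.646,0.804,-0.3,-0.11],[-1,0.646,0.804,-0.45,-0.11],[-1,0.646,0.804,-0.6,-0.11],[-1,0.646,0.804,-0.7,-0.11],[-1,0.646,0.804,-0.76,-0.11],[-1,0.646,0.804,-0.785,-0.11],[-1,0.646,0.804,-0.8,-0.11],[-1,0.646,0.804,-0.802,-0.11],[-1,0.646,0.804,-0.802,-0.11],[0.25,0.646,0.804,-0.802,-0.11],[0.25,0.646,0.804,-0.802,-0.11],[0.25,0.646,0.804,-0.802,-0.11]])

```text
time_s: 12.95
position: [0.6039, 0.1326, 0.0304]
tcp_rot: [[0.031, 1.0, 0.002], [1.0, -0.031, 0.0], [0.0, 0.002, -1.0]]
force: [-0.1, -1.2, 0.3]
opening: 0.599
grasp_force: 0.0
```

Request:
step_arm(targets=[[0.25,0,0,0.1,0],[0.25,0,0,0.25,0],[0.25,0,0,0.4,0],[0.25,0,0,0.6,0],[0.25,0,0,0.802,0],[0.4,0,-0.2,0.802,0],[0.4,0,-0.4,0.802,0],[0.4,-0.05,-0.6,0.802,0],[0.4,-0.08,-0.8,0.802,0],[0.4,-0.08,-1,0.802,0],[0.4,-0.08,-1,0.802,0],[0.4,-0.08,-1,0.802,0]])

```text
time_s: 14.15
position: [0.5831, -0.1187, 0.2302]
tcp_rot: [[0.034, 0.999, 0.0], [0.999, -0.034, 0.0], [0.0, 0.0, -1.0]]
force: [0.2, 0.5, -0.1]
opening: 0.697
grasp_force: 0.0
```

Run:
```python
from h import *
import pickle
c=look("w5");pickle.dump(c,open("w5.pkl","wb"))
hsv=cv2.cvtColor(c["color"],cv2.COLOR_RGB2HSV);h,s,v=[hsv[...,i].astype(int) for i in range(3)]
for n,m in (("white",(s<60)&(v>150)),("yel",(h>22)&(h<34)&(s>150)&(v>120))):
  for ce,st,mm in comps(c,m,700):
    r=cv2.minAreaRect(cv2.findNonZero(mm.astype(np.uint8)));print(n,ce.round(),st,ray(c,*ce,.006).round(4),"rect",ray(c,*r[0],.006)[:2].round(4),np.round(r[1]),round(r[2]))
```

```text
white [118.  11.] [90, 0, 55, 24, 722] [0.4437 0.0451 0.006 ] rect [0.4429 0.045 ] [23. 54.] 90
white [441. 146.] [424, 75, 35, 154, 2553] [ 0.7964 -0.1066  0.006 ] rect [ 0.7967 -0.1126] [153.  34.] 90
white [296. 203.] [263, 172, 66, 64, 2951] [ 0.6285 -0.1708  0.006 ] rect [ 0.6291 -0.171 ] [52. 58.] 76
```

View pics/w5.png

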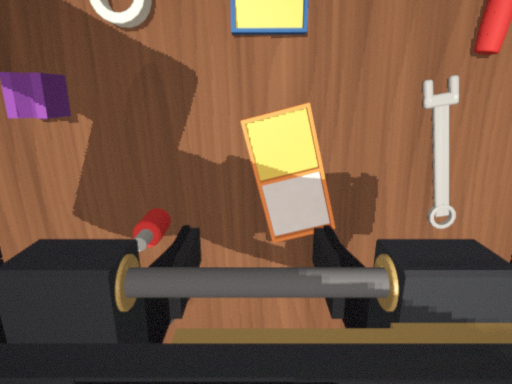

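Picture: the orange tray's white bay is at (296,203), giving (0.629, -0.171), and its yellow bay is at (283,145), giving (0.613, -0.099). Both agree with the first measurement. Next I check the vise clearance near the green gauge.

Run:
```python
from h import *
import pickle
i=pickle.load(open("a.pkl","rb"));c=i["side"];d=i["scene"]
def tri(a,b):
    P=[np.array(q["mtx"])@np.linalg.inv(np.array(q["pose"]))[:3] for q in(d,c)]
    X=cv2.triangulatePoints(P[0],P[1],np.array(a)/1.5625,np.array(b)/1.5625);return (X[:3]/X[3]).ravel().round(3)
print("screw end",tri((28.,545.),(768.,497.)),"bar end",tri((86.,490.),(698.,508.)))
for z in(0,.05,.1): print(ray(c,712/1.5625,490/1.5625,z).round(3),ray(c,698/1.5625,508/1.5625,z).round(3))
```

```text
screw end [ 0.699 -0.543  0.077] bar end [ 0.637 -0.498  0.048]
[ 0.702 -0.485  0.   ] [ 0.668 -0.493  0.   ]
[ 0.668 -0.493  0.05 ] [ 0.636 -0.5    0.05 ]
[ 0.634 -0.501  0.1  ] [ 0.604 -0.507  0.1  ]
```

Request:
step_arm(targets=[[0.4,-0.02,-0.15,0,0],[0.4,-0.04,-0.3,0,0],[0.4,-0.06,-0.45,0,0],[0.4,-0.076,-0.6,0,0],[0.4,-0.076,-0.75,0,0],[0.4,-0.076,-0.9,0,0],[0.4,-0.076,-1,0,0],[0.4,-0.076,-1,0,0],[0.4,-0.076,-1,0,0]])

```text
time_s: 15.1
position: [0.5648, -0.3654, 0.2296]
tcp_rot: [[0.029, 1.0, -0.001], [1.0, -0.029, 0.002], [0.002, -0.001, -1.0]]
force: [-0.3, -0.2, -0.9]
opening: 0.7
grasp_force: 0.0
```

Request:
step_arm(targets=[[0.4,0,-0.112,-0.1,0],[0.4,0,-0.112,-0.3,0],[0.4,0,-0.112,-0.5,0],[0.4,0,-0.112,-0.65,0],[0.4,0,-0.112,-0.76,0],[0.4,0,-0.112,-0.815,0],[0.4,0,-0.112,-0.828,0],[0.4,0,-0.112,-0.828,0],[-1,0,-0.112,-0.828,0],[-1,0,-0.112,-0.828,0],[-1,0,-0.112,-0.828,0],[-1,0,-0.112,-0.828,0],[-1,0,-0.112,-0.828,0],[-1,0,-0.112,-0.828,0],[-1,0,-0.112,-0.828,0],[-1,0,-0.112,-0.75,0],[-1,0,-0.112,-0.6,0],[-1,0,-0.112,-0.4,0],[-1,0,-0.112,-0.2,0],[-1,0,-0.112,0,0]])

```text
time_s: 17.1
position: [0.5639, -0.395, 0.2309]
tcp_rot: [[0.031, 1.0, -0.001], [1.0, -0.031, 0.001], [0.001, -0.001, -1.0]]
force: [0.9, -0.5, -1.3]
opening: 0.361
grasp_force: 30.0
```

Request:
step_arm(targets=[[-1,0.01,0.1,0,0],[-1,0.02,0.25,0,0],[-1,0.03,0.4,0,0],[-1,0.04,0.55,0,0],[-1,0.05,0.7,0,0],[-1,0.06,0.85,0,0],[-1,0.072,1,0,0]])

```text
time_s: 17.8
position: [0.5819, -0.1437, 0.2294]
tcp_rot: [[0.031, 1.0, -0.001], [1.0, -0.031, 0.001], [0.001, -0.001, -1.0]]
force: [0.8, 0.2, -0.3]
opening: 0.354
grasp_force: 30.0
```

Request:
step_arm(targets=[[-1,0.02,0.15,0,0],[-1,0.04,0.3,0,0],[-1,0.06,0.45,0,0],[-1,0.075,0.6,0,0],[-1,0.075,0.74,0,0],[-1,0.075,0.817,0,0],[-1,0.075,0.817,0,0],[-1,0.075,0.817,-0.15,0],[-1,0.075,0.817,-0.3,0],[-1,0.075,0.817,-0.45,0],[-1,0.075,0.817,-0.6,0],[-1,0.075,0.817,-0.7,0],[-1,0.075,0.817,-0.76,0],[-1,0.075,0.817,-0.785,0],[-1,0.075,0.817,-0.8,0],[-1,0.075,0.817,-0.802,0],[-1,0.075,0.817,-0.802,0],[0.1,0.075,0.817,-0.802,0],[0.1,0.075,0.817,-0.802,0],[0.1,0.075,0.817,-0.802,0]])

```text
time_s: 19.8
position: [0.6015, 0.0588, 0.0302]
tcp_rot: [[0.031, 1.0, 0.001], [1.0, -0.031, -0.0], [-0.0, 0.001, -1.0]]
force: [-0.1, -0.2, 0.0]
opening: 0.52
grasp_force: 0.0
```

Request:
step_arm(targets=[[0.1,0,0,0.1,0],[0.1,0,0,0.25,0],[0.1,0,0,0.4,0],[0.1,0,0,0.6,0],[0.1,0,0,0.802,0],[0.4,-0.15,0.14,0.802,0],[0.4,-0.3,0.28,0.802,0],[0.4,-0.42,0.4,0.802,0],[0.4,-0.545,0.518,0.802,0],[0.4,-0.545,0.518,0.802,0],[0.4,-0.545,0.518,0.802,0]])

```text
time_s: 20.9
position: [0.4644, 0.189, 0.2306]
tcp_rot: [[0.029, 1.0, 0.001], [1.0, -0.029, -0.0], [-0.0, 0.001, -1.0]]
force: [-0.3, -1.0, -0.4]
opening: 0.698
grasp_force: 0.0
```

Run:
```python
from h import *
c=look("w6");print(read_state()["position"],proj(c,[.4646,.1887,.052]))
hsv=cv2.cvtColor(c["color"],cv2.COLOR_RGB2HSV);v=hsv[...,2]
for ce,st,mm in comps(c,v<45,60):
  if ce[1]<235:print("dark",ce,st,ray(c,*ce,.052).round(4))
```

```text
[0.46554797 0.18838493 0.23056635] [257.53212753 171.61181573]
```

View pics/w6.png

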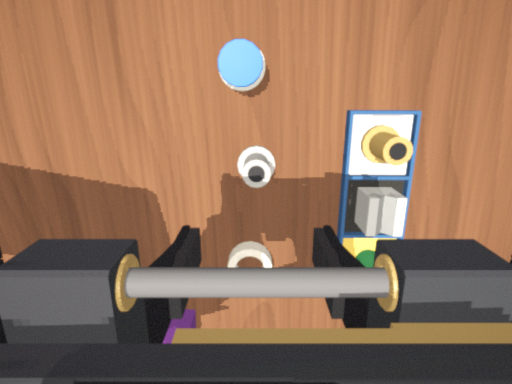

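Picture: brass, V-block and green gauge each stand well inside their bays. The steel bore is at (256,173), within 2 px of the expected position. Grasp the steel.

Request:
step_arm(targets=[[0.4,0,0,-0.15,0],[0.4,0,0,-0.3,0],[0.4,0,0,-0.5,0],[0.4,0,0,-0.65,0],[0.4,0,0,-0.76,0],[0.4,0,0,-0.815,0],[0.4,0,0,-0.828,0],[0.4,0,0,-0.828,0],[-1,0,0,-0.828,0],[-1,0,0,-0.828,0],[-1,0,0,-0.828,0],[-1,0,0,-0.828,0],[-1,0,0,-0.828,0],[-1,0,0,-0.828,0],[-1,0,0,-0.828,0],[-1,0,0,-0.75,0],[-1,0,0,-0.6,0],[-1,0,0,-0.4,0],[-1,0,0,-0.2,0],[-1,0,0,0,0]])

```text
time_s: 22.95
position: [0.4639, 0.1882, 0.2313]
tcp_rot: [[0.031, 1.0, -0.002], [1.0, -0.031, -0.0], [-0.0, -0.002, -1.0]]
force: [0.6, 0.7, -2.2]
opening: 0.338
grasp_force: 30.0
```

Request:
step_arm(targets=[[-1,0.04,-0.1,0,0],[-1,0.1,-0.25,0,0],[-1,0.16,-0.4,0,0],[-1,0.22,-0.55,0,0],[-1,0.28,-0.7,0,0],[-1,0.34,-0.85,0,0],[-1,0.4,-1,0,0]])

```text
time_s: 23.65
position: [0.5646, -0.0631, 0.2292]
tcp_rot: [[0.031, 1.0, -0.002], [1.0, -0.031, 0.001], [0.001, -0.002, -1.0]]
force: [0.7, -0.1, -2.0]
opening: 0.338
grasp_force: 30.0
```

Request:
step_arm(targets=[[-1,0.08,-0.15,0,0],[-1,0.17,-0.3,0,0],[-1,0.258,-0.4,0,0],[-1,0.258,-0.438,0,0],[-1,0.258,-0.438,0,0],[-1,0.258,-0.438,-0.15,0],[-1,0.258,-0.438,-0.3,0],[-1,0.258,-0.438,-0.45,0],[-1,0.258,-0.438,-0.6,0],[-1,0.258,-0.438,-0.7,0],[-1,0.258,-0.438,-0.76,0],[-1,0.258,-0.438,-0.785,0],[-1,0.258,-0.438,-0.8,0],[-1,0.258,-0.438,-0.802,0],[-1,0.258,-0.438,-0.802,0],[0.1,0.258,-0.438,-0.802,0],[0.1,0.258,-0.438,-0.802,0],[0.1,0.258,-0.438,-0.802,0],[0.1,0.258,-0.438,-0.802,0]])

```text
time_s: 25.55
position: [0.6296, -0.1714, 0.0301]
tcp_rot: [[0.031, 1.0, 0.001], [1.0, -0.031, -0.0], [-0.0, 0.001, -1.0]]
force: [-1.4, 0.5, 0.1]
opening: 0.53
grasp_force: 0.0
```

Request:
step_arm(targets=[[0.1,0,0,0.1,0],[0.1,0,0,0.25,0],[0.1,0,0,0.4,0],[0.1,0,0,0.6,0],[0.1,0,0,0.802,0],[0.4,-0.15,-0.02,0.802,0],[0.4,-0.3,-0.03,0.802,0],[0.4,-0.45,-0.04,0.802,0],[0.4,-0.6,-0.05,0.802,0],[0.4,-0.684,-0.063,0.802,0],[0.4,-0.684,-0.063,0.802,0],[0.4,-0.684,-0.063,0.802,0]])

```text
time_s: 26.75
position: [0.4589, -0.1874, 0.2306]
tcp_rot: [[0.032, 0.999, 0.002], [0.999, -0.032, -0.001], [-0.001, 0.002, -1.0]]
force: [0.1, 0.2, 0.7]
opening: 0.699
grasp_force: 0.0
```

Run:
```python
from h import *
c=look("w7");print(read_state()["position"],proj(c,[.4579,-.1868,.072]))
hsv=cv2.cvtColor(c["color"],cv2.COLOR_RGB2HSV);h,s,v=[hsv[...,i].astype(int) for i in range(3)]
for ce,st,mm in comps(c,((h<4)|(h>176))&(s>200)&(v>80),150): print("red",ce,st,ray(c,*ce,.03).round(4))
```

```text
[ 0.4595784  -0.1874805   0.23053507] [256.29399682 175.32949408]
```

View pics/w7.png

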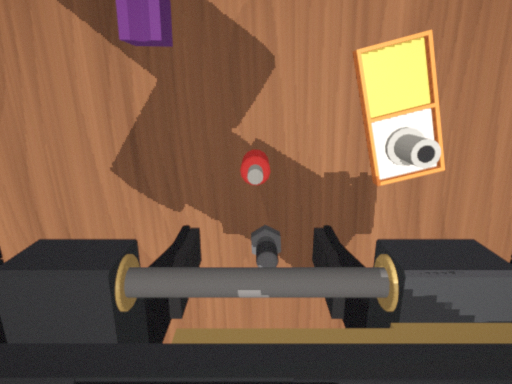

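Picture: the steel bushing is in the orange tray's white bay. The red gauge pin is at (256,176), as expected, and the bolt at (266,245) is clear. Grasp the red.

Request:
step_arm(targets=[[0.4,0,0,-0.15,0],[0.4,0,0,-0.3,0],[0.4,0,0,-0.5,0],[0.4,0,0,-0.65,0],[0.4,0,0,-0.76,0],[0.4,0,0,-0.815,0],[0.4,0,0,-0.828,0],[0.4,0,0,-0.828,0],[-1,0,0,-0.828,0],[-1,0,0,-0.828,0],[-1,0,0,-0.828,0],[-1,0,0,-0.828,0],[-1,0,0,-0.828,0],[-1,0,0,-0.828,0],[-1,0,0,-0.828,0],[-1,0,0,-0.75,0],[-1,0,0,-0.6,0],[-1,0,0,-0.4,0],[-1,0,0,-0.2,0],[-1,0,0,0,0]])

```text
time_s: 28.8
position: [0.4576, -0.1865, 0.2315]
tcp_rot: [[0.031, 1.0, -0.001], [1.0, -0.031, 0.001], [0.001, -0.001, -1.0]]
force: [0.7, -1.0, -1.0]
opening: 0.359
grasp_force: 30.0
```

Request:
step_arm(targets=[[-1,0.12,0.07,0,0],[-1,0.26,0.15,0,0],[-1,0.4,0.23,0,0],[-1,0.52,0.3,0,0],[-1,0.619,0.352,0,0],[-1,0.619,0.352,0,0],[-1,0.619,0.352,-0.15,0],[-1,0.619,0.352,-0.3,0],[-1,0.619,0.352,-0.45,0],[-1,0.619,0.352,-0.6,0],[-1,0.619,0.352,-0.7,0],[-1,0.619,0.352,-0.76,0],[-1,0.619,0.352,-0.785,0],[-1,0.619,0.352,-0.8,0],[-1,0.619,0.352,-0.802,0],[-1,0.619,0.352,-0.802,0],[0.1,0.619,0.352,-0.802,0],[0.1,0.619,0.352,-0.802,0],[0.1,0.619,0.352,-0.802,0],[0.1,0.619,0.352,-0.802,0]])

```text
time_s: 30.8
position: [0.6133, -0.099, 0.03]
tcp_rot: [[0.031, 1.0, 0.001], [1.0, -0.031, -0.0], [-0.0, 0.001, -1.0]]
force: [-0.4, 0.8, 1.3]
opening: 0.536
grasp_force: 0.0
```

Request:
step_arm(targets=[[0.1,0,0,0.1,0],[0.1,0,0,0.25,0],[0.1,0,0,0.4,0],[0.1,0,0,0.6,0],[0.1,0,0,0.8,0],[0.1,-0.15,0,0.9,0],[0.1,-0.3,0,1,0],[0.1,-0.45,0,1,0],[0.1,-0.6,0,1,0],[0.1,-0.7,0,1,0],[0.1,-0.7,0,1,0],[0.1,-0.7,0,1,0]])

```text
time_s: 32.0
position: [0.4386, -0.0992, 0.2801]
tcp_rot: [[0.032, 0.999, 0.002], [0.999, -0.032, -0.001], [-0.001, 0.002, -1.0]]
force: [0.4, -0.2, 0.2]
opening: 0.546
grasp_force: 0.0
```

Run:
```python
from h import *
s=capture("scene")["color"][130:300,80:400];d=capture("side")["color"][70:320,170:400]
a=np.hstack([cv2.resize(s,(480,255),interpolation=cv2.INTER_CUBIC)]);a=cv2.resize(s,(450,240));b=cv2.resize(d,(345,375))
o=np.zeros((375,795,3),np.uint8);o[:240,:450]=a;o[:,450:]=b
cv2.imwrite("pics/fin.png",o[:,:,::-1]);print(read_state()["qvel"].round(1))
```

```text
[ 0.3  0.6 -0.2 -0.1  0.3 -0.1]
```

View pics/fin.png

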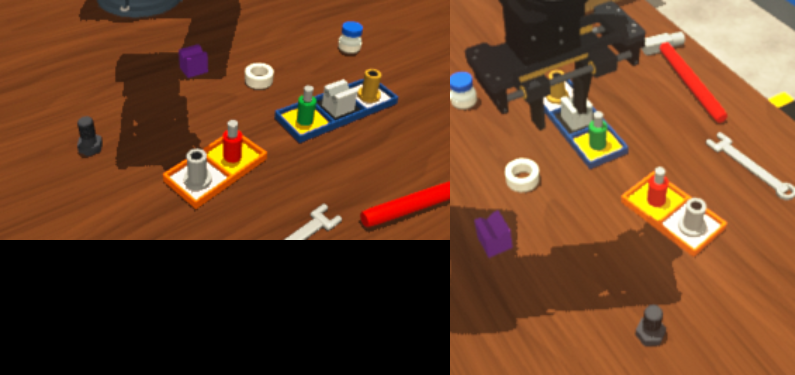

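Picture: all five parts stand upright in their bays (orange tray about (215,160), blue tray about (340,100)). The bolt still stands at (88,135), and the gripper is clear of everything.

```bash
python3 -c "
from rig import *
print(hand_in())"
```

```text
the job is handed in; nothing more can be done
None
```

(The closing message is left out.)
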